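# Open the bean hopper's gate and shut its lid

### The arm

A 6-joint arm with a two-finger parallel gripper is mounted at the origin on the work surface. World frame = base frame: x ahead of the robot, y to its left, z up, the work surface at z = 0. Lengths are in m, angles in rad, forces in N, time in s.
With the tool pointing down it reaches from about 0.275 to 0.85 m from the base axis. Payload 19 kg.
Tool frame: the origin (TCP) lies between the finger pads; the fingertips stand 8 mm ahead of it and the grasp point (between the pads) lies 11 mm behind it (manip.tip_extent is the distance from the TCP to the fingertips, in m); z points along the fingers, x is the direction in which the jaws open and shut, and the axes are right-handed (so a half turn about z gives the same grasp; the last joint's range is limited). The gripper opens to 85 mm and grips with 20 to 120 N. Pads are 22 mm wide; open, the fingers measure 114 mm over their backs; the gripper's body (76 mm by 85 mm) begins 54 mm behind the grasp point. The pads swing forward as they close: fully open they stand 13 mm farther back than shut.
Start: joints at [1.216, 0.15, 1.437, -0, 1.554, -0.134], TCP at [0.126, 0.561, 0.239] pointing down, gripper open.
Joint ranges: [-2.8, 2.8], [-0.68, 2.1], [0.12, 2.68], [-1.39, 4.53], [0.16, 2.79], [-2.81, 2.81]. Speed limits (rad/s): [1.89, 1.89, 2.22, 3.01, 3.01, 3.01].

### API

Orientations are given as [roll, pitch, yaw] about the fixed x, y, z axes, in that order (R = Rz(yaw) Ry(pitch) Rx(roll)).
In Python, from rig import manip, effector, planner, capture, ticket, outline_of, landmark_of gives the robot as it stands. The module is installed in compiled form; this text tells all that it offers. Calls block until the motion is done:
- manip.goto(position, orientation): joint-space move of the TCP to a pose.
- manip.servo_line(position, attitude=None, velocity=0.15): straight line of the TCP; attitude=None keeps the orientation; velocity is the mean speed in m/s.
- manip.move_j(angles): joint-space move.
- effector.gripper_open() and effector.clamp(squeeze=None): open the fingers fully, or close them until they stop; squeeze is the grip in N (None keeps the last).
- manip.sleep(seconds).
- planner.inverse_kinematics(position, orientation): joint angles nearest the present ones, or None.
- capture(name): name is "side" or "top" or "wrist"; returns a dict with "image" (400x640x3 uint8, red, green, blue), "intrinsics" (3x3 intrinsics, pixels), "k1" (the pictures are not rectified: a ray, as slopes to the right and down, at radius r is drawn at 1 + k1 r^2 times it, then the intrinsics apply), "position" and "attitude" of the camera in the world. Camera axes: x right, y up, looking along -z (the intrinsics and any distortion apply to the point x, -y, -z); pixel columns grow to the right and rows downward; lengths in m; the calibration is good to about 2 mm. A picture is of the moment at which its call begins. There is no depth.
A pose or a line that the arm cannot do raises manip.IKError and nothing moves.
- ticket.hand_in(): hands the job in, once; it reports no verdict.
Trained networks look in the newest picture that a camera, given by its name, has taken for a name from the list of things; names that differ only in an ending like _2 or _b are one class to them, and where a whole thing is asked for, a point or a joint stands for the part that bears it (a point fixed in the world has none). Each returns a list of dicts, best first, with "conf" (0 to 1); they miss things now and then, are a little off and sometimes report something else, mostly with a low value. They report only what shows in the picture. A call takes as long as a camera call.
- outline_of(target, camera): "mask" (400x640 bool, what is visible of it) and "bbox" ([centre column, centre row, width, height] in pixels, round what is visible of it).
- landmark_of(target, camera): "point" ([column, row] in pixels: a listed point, or the origin of a listed thing).
Readings, each from a call of its own:
- manip.read_time(): time.
- manip.read_joint_positions(): joint angles.
- manip.read_qvel(): joint speeds.
- manip.read_joint_torque(): joint torques, N m.
- manip.read_position(): TCP position.
- manip.read_tool_rot(): TCP orientation.
- manip.read_wrist_force(): force on the tool from outside, world axes, zero at the start.
- manip.read_wrist_torque(): the same for the moment, N m.
- manip.read_opening(): finger opening in m.
Only numpy, scipy, OpenCV 4.12 (cv2) and the standard library are available. Lean on these libraries where they do the work, as an engineer would, in place of code of your own. Each camera call takes 0.05 s, during which the arm holds its last target. There are 200 camera calls.

### The job

The cleaned bean hopper has to go back into service. First lift the ratchet pawl clear of the toothed gate bar and leave it raised, then draw the bar out by its upright handle as far as it goes; last, press the hopper's lid down until its catch holds it shut. Leave the mug, the jar and the jug standing where they are.

Things in the scene. Friction and masses are not known exactly. Their poses are not given: they have to be found in the camera images.
- station: Bean hopper on a low stand, bolted to the counter. Origin: on the counter under the centre of the round hopper; x points from the front (gate bar, pawl) to the back, z up. In this frame (mm): black plinth x -65..85, y +-75, up to z 50; aluminium block x -55..70, y +-58, up to z 112, hopper on top.
- hopper_rim (a point): Centre of the hopper's mouth, at (0, 0, 228) mm in the station frame. The black cone has outer radius 55 at z 110 and 95 at the rim, so it overhangs the front: over the pawl there is no room for an upright gripper. It must come from the front, leaning back (fingers pointing down and towards station +x, 30 to 40 deg from vertical).
- shoe (a point): Front end, top, of the grey shoe that carries bar and pawl, at (-145, 0, 86) mm in the station frame. The shoe is 34 wide (station y) and runs from here back to x -55, up to z 86, with two lugs at x -141..-115 up to z 98.
- pawl (a joint): Angle of the pawl on its pin, rad: 0 = down between the teeth, stops the bar from coming out; grows as it is lifted, to 0.75 at its stop. Clear of the teeth from 0.35. Stiff hinge (0.08 N m): stays where it is left. Lifting swings the tab's top towards the front (station -x) about the pin.
- pawl_pin (a point): The pawl's hinge pin, horizontal, along the station's y axis; fixed at (-128, 0, 88) mm in the station frame.
- pawl_tab (a point): Point to pinch on the pawl's upright tab, a dark steel bar 10 mm (station x) by 16 mm (station y), its sides facing station +-y. With the pawl down the tab rises from z 90 to 161 mm and the point lies at (-103, 0, 142) mm in the station frame, 25 behind and 54 above the pin; it turns with the pawl.
- gate_bar (a joint): How far the toothed steel bar is drawn out towards the station's -x, m: 0 = pushed in, 0.060 = fully out, at its stop. With the pawl down a tooth catches it before 0.008. Sliding takes about 3 N; it stays where it is left.
- bar_grip (a point): The point to pinch on the bar's handle, an upright black plate 14 mm (station x) by 24 mm (station y), z 52 to 118 mm, its sides facing station +-y. The point is on its centre line, 98 mm above the counter, at (-195, 0) mm in the station frame when the bar is pushed in. The bar behind it is 16 wide, z 60..82.
- hopper_lid (a joint): Opening angle of the lid, rad: 0 = shut, at a firm stop. The hinge is at the back of the rim, along station y, at (97, 0, 231) mm in the station frame. A light spring holds the lid up at 0.28 to 0.65. A ball catch inside the rim is met at about 0.09 with a jolt (10 to 15 N at the pad), gives way by about 0.04 and then holds the lid at under 0.02; let go before that, the lid rises again.
- lid_pad (a point): Centre of the top of the black 50 x 50 mm press pad near the front edge of the round grey lid (radius 97, 6 thick). The point is 163 mm from the hinge and 12 mm above the hinge plane; with the lid shut it lies at (-66, 0, 243) mm in the station frame.
- mug: White mug, 80 across, 95 high; origin at the centre of its underside. Bystander.
- jar: Glass jar with a steel lid, 84 across, 125 high; origin at the centre of its underside. Bystander.
- jug: Plain steel milk jug without handle, 84 across, 100 high; origin at the centre of its underside. Bystander.

How it is judged:
By the outcome, as a careful person would: the job done as asked, in the order asked, and still so for the second after the job is handed in, with the robot touching nothing.
It also fails if it takes over 59 s, if anything falls off the work surface, if the arm or the gripper's body presses on something with over 40 N, if the wrist force passes 120 N, or if a joint passes its speed limit or range.

## Working session

There is one attempt and no reset: what is moved stays moved. The work goes in short steps, each a Python script; the robot and the scene stay as the last script left them, time stands still between calls to the robot, and variables do not carry over. Pictures are saved under pics/ and viewed, about 8 in all and at most 12, crops included, and the job is handed in when it is done.

```bash
mkdir -p pics; cat > h.py <<'E'
import numpy as np, cv2
from scipy.spatial.transform import Rotation as Rot
from rig import manip, effector, planner, capture, ticket, outline_of, landmark_of
def camR(c):
    a=np.array(c["attitude"],float)
    if a.shape==(3,3): return a
    if a.size==4: return Rot.from_quat(a).as_matrix()
    return Rot.from_euler('xyz',a).as_matrix()
def ray(c,px):
    K=np.array(c["intrinsics"]); d=(np.array(px,float)-K[[0,1],2])/K[[0,1],[0,1]]
    u=d.copy()
    for _ in range(30): u=d/(1+c["k1"]*(u@u))
    v=camR(c)@np.array([u[0],-u[1],-1]); return np.array(c["position"],float),v/np.linalg.norm(v)
def proj(c,P):
    q=camR(c).T@(np.array(P)-c["position"]); u=np.array([q[0],-q[1]])/-q[2]
    u=u*(1+c["k1"]*(u@u)); K=np.array(c["intrinsics"]); return u*K[[0,1],[0,1]]+K[[0,1],2]
def atz(c,px,z):
    o,v=ray(c,px); return o+v*(z-o[2])/v[2]
def tri(rs):
    A=sum(np.eye(3)-np.outer(v,v) for o,v in rs); b=sum((np.eye(3)-np.outer(v,v))@o for o,v in rs)
    X=np.linalg.solve(A,b); return X
def save(c,n): cv2.imwrite(f"pics/{n}.png",c["image"][:,:,::-1])
E
python3 - <<'E'
from h import *
np.set_printoptions(precision=4,suppress=True)
C={}
for n in("side","top"):
    c=C[n]=capture(n); save(c,n+"0"); print(n,c["position"],c["attitude"],c["k1"],np.array(c["intrinsics"]).tolist())
    c["lm"]={}
    for t in("station","hopper_rim","shoe","pawl_pin","pawl_tab","bar_grip","lid_pad","mug","jar","jug"):
        l=landmark_of(t,n)
        if l: c["lm"][t]=l[0]["point"]; print(n,t,np.round(l[0]["point"],1),round(l[0]["conf"],2),len(l))
for t in C["side"]["lm"]:
    if t in C["top"]["lm"]:
        rs=[ray(C[n],C[n]["lm"][t]) for n in C]; X=tri(rs)
        print(t,X,[np.round(proj(C[n],X)-C[n]["lm"][t],1) for n in C])
print(manip.read_time(),manip.read_tool_rot())
cv2.imwrite("pics/both0.png",cv2.resize(np.vstack([C[n]["image"][:,:,::-1] for n in C]),(480,600)))
E
```

```text
side [-0.1118 -0.2658  0.7612] [ 0.9003  0.023  -1.3528] 0.01609689569394505 [[410.5995032619863, 0.0, 325.5279077375879], [0.0, 410.5995032619863, 205.24189794683312], [0.0, 0.0, 1.0]]
side station [360.3 240.5] 0.86 1
side hopper_rim [354.9 169.3] 0.95 1
side shoe [310.3 243.3] 0.92 1
side pawl_pin [314.9 235.8] 0.65 2
side pawl_tab [322.1 219. ] 0.53 1
side bar_grip [288.3 243.4] 0.59 1
side lid_pad [337.1 145.2] 0.76 2
side mug [269.  230.8] 0.78 1
side jar [356.1 309.8] 0.56 1
side jug [414.7 294.7] 0.98 1
top [ 0.499  -0.0979  1.0476] [ 0.1441  0.0033 -1.5573] -0.05009834468400099 [[416.93494247920484, 0.0, 320.40187369553763], [0.0, 416.93494247920484, 198.64663442210517], [0.0, 0.0, 1.0]]
top station [347.6 188.1] 0.74 1
top hopper_rim [280.1 235.1] 0.56 1
top shoe [304.4 224.2] 0.87 1
top pawl_pin [306.6 219.4] 0.49 1
top pawl_tab [312.1 208.4] 0.71 1
top bar_grip [281.8 233.8] 0.89 1
top lid_pad [332.8 176.4] 0.61 2
top jar [358.8 275. ] 0.59 1
station [ 0.6778 -0.164   0.0111] [array([-1.3,  0.1]), array([ 1.3, -0.3])]
hopper_rim [ 0.5447 -0.0965  0.326 ] [array([-36.2,  -4.9]), array([41.2, -2.7])]
shoe [ 0.5796 -0.0574  0.0738] [array([-0.5,  0. ]), array([ 0.5, -0.1])]
pawl_pin [ 0.5899 -0.0649  0.0902] [array([-1.4,  0.1]), array([ 1.4, -0.3])]
pawl_tab [ 0.6112 -0.0785  0.1277] [array([-1.5,  0.1]), array([ 1.6, -0.4])]
bar_grip [ 0.5563 -0.0081  0.0863] [array([-1.3,  0. ]), array([ 1.3, -0.4])]
lid_pad [ 0.6457 -0.1144  0.3132] [array([ 0.7, -0.1]), array([-0.8,  0.2])]
jar [ 0.4613 -0.1904  0.0042] [array([-0.3,  0. ]), array([ 0.3, -0.1])]
1.1 [3.1416 0.0001 1.35  ]
```

View pics/side0.png

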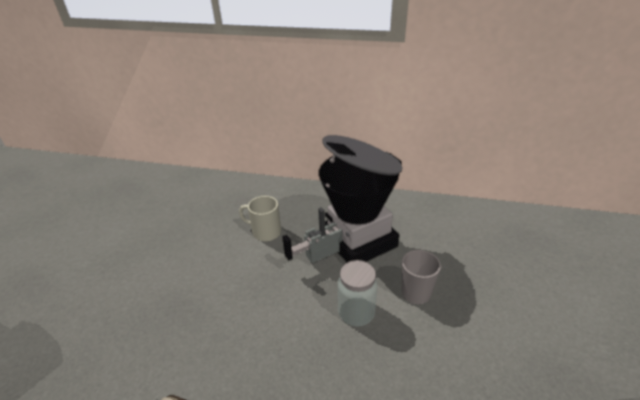

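View pics/top0.png

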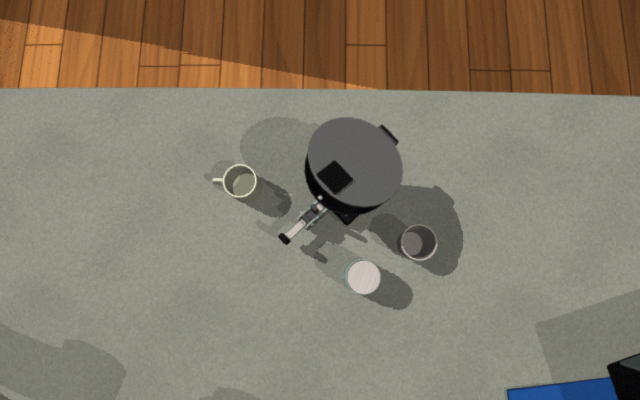

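The networks' points agree with the pictures (handle at side (288,247) and top (284,239); pad at side (338,147) and top (335,177)). The exceptions are the top `hopper_rim` and the mug and jug, which it missed. Next I fit one station pose to all of them.

```bash
cat >> h.py <<'E'
from scipy.optimize import least_squares
def lid(th,p=(-.163,.012)): return np.array([.097+p[0]*np.cos(th)+p[1]*np.sin(th),0,.231-p[0]*np.sin(th)+p[1]*np.cos(th)])
def pawl(a,p=(.025,.054)): # lift: top swings to -x
    return np.array([-.128+p[0]*np.cos(a)-p[1]*np.sin(a),0,.088+p[0]*np.sin(a)+p[1]*np.cos(a)])
def W(s,P): return np.array([s[0],s[1],0])+Rot.from_euler('z',s[2]).apply(P)
def pts(th,a=0,d=0): return {"station":np.zeros(3),"hopper_rim":np.array([0,0,.228]),"shoe":np.array([-.145,0,.086]),"pawl_pin":np.array([-.128,0,.088]),
  "pawl_tab":pawl(a),"bar_grip":np.array([-.195-d,0,.098]),"lid_pad":lid(th)}
def look(cams,names=("station","hopper_rim","shoe","pawl_pin","pawl_tab","bar_grip","lid_pad")):
    obs=[]
    for n in cams:
        c=capture(n); 
        for t in names:
            for l in landmark_of(t,n)[:1]: obs.append((n,c,t,np.array(l["point"]),l["conf"]))
    return obs
def fit(obs,x0=(.68,-.16,-.8,.45),a=0,d=0):
    f=lambda x:np.concatenate([(proj(c,W(x,pts(x[3],a,d)[t]))-p)*(.5 if t=="station" else 1) for n,c,t,p,q in obs])
    r=least_squares(f,x0,loss="soft_l1",f_scale=1.5,x_scale=(.01,.01,.05,.1)); return r.x,f(r.x).reshape(-1,2)
E
python3 - <<'E'
from h import *
np.set_printoptions(precision=4,suppress=True)
o=look(["side","top"])
x,r=fit(o); print(x)
for a,b in zip(o,r): print(a[0],a[2],np.round(a[3],1),np.round(b,1),round(a[4],2))
for n in("side","top"):
    for t,z in(("mug",0),("jar",0),("jug",0)):
        l=landmark_of(t,n); c=[q[1] for q in o if q[0]==n][0]
        if l:
            P=atz(c,l[0]["point"],z); print(n,t,P,"st:",Rot.from_euler('z',-x[2]).apply(P-[x[0],x[1],0]))
for t,P in pts(x[3]).items(): print(t,W(x,P))
c=[q[1] for q in o if q[0]=="top"][0]; b=c["image"][:,:,::-1].copy()
# coarse reach check
for lean in(30,35,40):
  for nm,P,zz in(("tab",pawl(0),0),("tabup",pawl(.6),0),("bar",[-.195,0,.098],0),("barout",[-.255,0,.098],0),("obs",[-.25,0,.3],0)):
    for s in(1,-1):
      z=np.array([np.sin(np.radians(lean)),0,-np.cos(np.radians(lean))]); X=np.array([0,s,0.]); Rm=Rot.from_euler('z',x[2]).as_matrix()@np.c_[X,np.cross(z,X),z]
      q=planner.inverse_kinematics(W(x,np.array(P)+.011*z).tolist(),Rot.from_matrix(Rm).as_euler('xyz').tolist())
      print(lean,nm,s,None if q is None else np.round(q,2))
E
```

```text
[ 0.6827 -0.1548 -0.7862  0.3818]
side station [358.  239.7] [-1.1  1.1] 0.71
side hopper_rim [357.4 169.4] [0.6 1.4] 0.64
side shoe [309.9 240.4] [-2.4 -1.2] 0.56
side pawl_pin [315.3 237.8] [-1.8 -1.9] 0.54
side pawl_tab [323.  216.1] [-1.4 -1.1] 0.62
side bar_grip [285.7 244.9] [ 3.1 -1.3] 0.68
side lid_pad [339.3 146.8] [1.  2.3] 0.69
top station [346.4 188.5] [-0.7 -0.9] 0.63
top shoe [304.1 222.8] [-1.6  0.5] 0.73
top pawl_pin [314.9 208.1] [-7.2 10.1] 0.68
top pawl_tab [312.5 209.3] [ 2.6 -1.5] 0.61
top bar_grip [282.5 234.7] [3.9 3.5] 0.86
top lid_pad [333.6 177.8] [ 1.1 -1. ] 0.84
side mug [ 0.7693 -0.0517  0.    ] st: [-0.0118  0.1342  0.    ]
side jar [ 0.4651 -0.1883  0.    ] st: [-0.13   -0.1777  0.    ]
side jug [ 0.5312 -0.3188  0.    ] st: [ 0.009 -0.223  0.   ]
top mug [0.677  0.0947 0.    ] st: [-0.1805  0.1723  0.    ]
top jar [ 0.4633 -0.1939  0.    ] st: [-0.1274 -0.1829  0.    ]
top jug [ 0.5418 -0.3142  0.    ] st: [ 0.0132 -0.2123  0.    ]
station [ 0.6827 -0.1548  0.    ]
hopper_rim [ 0.6827 -0.1548  0.228 ]
shoe [ 0.5802 -0.0522  0.086 ]
pawl_pin [ 0.5922 -0
[... 741 characters left out ...]
-0.5 ]
35 tabup -1 [-0.02  0.04  1.89 -0.57  0.83  2.64]
35 bar 1 [ 0.07  0.03  2.01 -0.66  0.78 -0.31]
35 bar -1 None
35 barout 1 [ 0.18 -0.02  2.07 -0.68  0.85 -0.2 ]
35 barout -1 None
35 obs 1 [ 0.17 -0.2   1.79 -0.52  1.22 -0.51]
35 obs -1 [ 0.17 -0.2   1.79 -0.52  1.22  2.63]
40 tab 1 [-0.04  0.08  1.9  -0.7   0.74 -0.4 ]
40 tab -1 [-0.04  0.08  1.9  -0.7   0.74  2.74]
40 tabup 1 [ 0.01  0.03  1.94 -0.71  0.78 -0.36]
40 tabup -1 [ 0.01  0.03  1.94 -0.71  0.78  2.79]
40 bar 1 [ 0.11  0.04  2.05 -0.82  0.76 -0.15]
40 bar -1 None
40 barout 1 [ 0.23 -0.02  2.1  -0.83  0.83 -0.05]
40 barout -1 None
40 obs 1 [ 0.22 -0.21  1.83 -0.63  1.18 -0.42]
40 obs -1 [ 0.22 -0.21  1.83 -0.63  1.18  2.72]
```

```bash
cat >> h.py <<'E'
def tool(s,P,lean,off=.011,sg=1):
    "pose putting the grasp point at station point P, leaning back by lean deg"
    l=np.radians(lean); z=np.array([np.sin(l),0,-np.cos(l)]); X=np.array([0,sg,0.])
    Rm=Rot.from_euler('z',s[2]).as_matrix()@np.c_[X,np.cross(z,X),z]
    return W(s,np.array(P)+off*z).tolist(),Rot.from_matrix(Rm).as_euler('xyz').tolist()
E
python3 - <<'E'
from h import *
np.set_printoptions(precision=4,suppress=True)
s=(.6827,-.1548,-.7862)
manip.goto(*tool(s,[-.26,0,.30],35)); print(manip.read_time(),manip.read_wrist_force())
o=look(["side","top","wrist"]); x,r=fit(o); print(x)
for a,b in zip(o,r): print(a[0],a[2],np.round(a[3],1),np.round(b,1),round(a[4],2))
for t,P in pts(x[3]).items(): print(t,W(x,P))
c=[q[1] for q in o if q[0]=="wrist"][0]; save(c,"w1"); print(c["position"],c["attitude"])
E
```

```text
4.525 [-0.167  -0.1771  0.3631]
[ 0.6798 -0.1553 -0.8182  0.4037]
side station [359.8 240. ] [-2.   1.4] 0.88
side hopper_rim [355.3 168.7] [2.7 2.7] 0.93
side shoe [310.2 238.1] [-3.8  0.8] 0.67
side pawl_pin [315.7 238.5] [-3.1 -2.8] 0.46
side pawl_tab [322.6 217.1] [-1.8 -2.1] 0.46
side bar_grip [288.9 242.1] [-1.5  0.8] 0.65
side lid_pad [340.2 145.3] [0.3 2.7] 0.69
top station [347.4 183. ] [-1.1  2.4] 0.78
top pawl_pin [307.7 217.5] [-1.   0.6] 0.69
top pawl_tab [312.7 207.1] [1.6 0.9] 0.69
top bar_grip [281.4 238.2] [ 3.3 -0.8] 0.63
top lid_pad [333.6 178.3] [ 1.5 -1.5] 0.59
wrist station [321.4 180.7] [-0.7 -1.1] 0.83
wrist hopper_rim [315.  299.8] [4.5 2.7] 0.71
wrist shoe [326.2 152.9] [-3.2 -2.8] 0.55
wrist pawl_pin [327.1 158.8] [-4.5  2.2] 0.96
wrist pawl_tab [320.5 205. ] [1.5 0.3] 0.68
wrist bar_grip [323.7 122.1] [1.1 0.9] 0.66
station [ 0.6798 -0.1553  0.    ]
hopper_rim [ 0.6798 -0.1553  0.228 ]
shoe [ 0.5807 -0.0494  0.086 ]
pawl_pin [ 0.5923 -0.0618  0.088 ]
pawl_tab [ 0.6094 -0.0801  0.142 ]
bar_grip [ 0.5465 -0.0129  0.098 ]
lid_pad [ 0.6469 -0.1201  0.3061]
[0.4075 0.1205 0.3608] [-0.8906 -0.0006  0.7848]
```

View pics/w1.png

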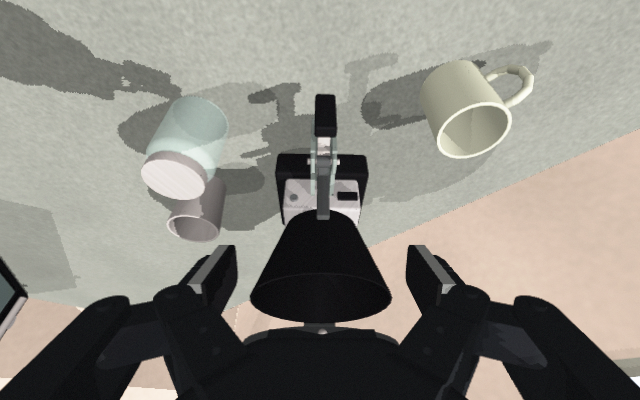

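The wrist picture is upside down. It shows the pawl and bar unobstructed: handle 315..337 (centre about 325.5, row 115), tab about 323.5 at rows 190-215, plinth 276..368 at row 155, hopper rim 250..392. I use these columns to pin the centre line, with the mask rows as a check.

```bash
python3 - <<'E'
from h import *
np.set_printoptions(precision=4,suppress=True)
c=capture("wrist"); print(c["position"],c["attitude"])
for nm in("bar_grip","pawl_tab","hopper_rim","lid_pad"):
    for l in outline_of(nm,"wrist")[:1]:
        m=l["mask"]; v,u=np.nonzero(m); print(nm,np.round(l["bbox"],1),round(l["conf"],2),[(r,u[v==r].min(),u[v==r].max()) for r in np.unique(v)[::12]])
P=[]
for px,z in(((325.5,105),.09),((325.5,128),.118),((322,155),.05),((323.5,212),.16),((321,290),.228)):
    p=atz(c,px,z); P.append(p); print(px,p)
P=np.array(P)[:,:2]; m=P.mean(0); d=np.linalg.svd(P-m)[2][0]; print("yaw",np.arctan2(d[1],d[0]),np.arctan2(-d[1],-d[0]),"resid mm",(P-m)@[-d[1],d[0]]*1000)
g=cv2.cvtColor(c["image"],cv2.COLOR_RGB2GRAY)[85:230,260:390]; cv2.imwrite("pics/w1c.png",cv2.resize(c["image"][85:230,260:390,::-1],None,fx=4,fy=4,interpolation=cv2.INTER_CUBIC))
E
```

```text
[0.4075 0.1205 0.3608] [-0.8906 -0.0006  0.7848]
bar_grip [324.3 127.4  22.2  59.5] 0.61 [(np.int64(95), np.int64(318), np.int64(325)), (np.int64(107), np.int64(315), np.int64(335)), (np.int64(119), np.int64(315), np.int64(336)), (np.int64(131), np.int64(315), np.int64(336)), (np.int64(143), np.int64(318), np.int64(329)), (np.int64(155), np.int64(319), np.int64(327))]
pawl_tab [323.2 190.3  12.5  64.8] 0.97 [(np.int64(156), np.int64(318), np.int64(328)), (np.int64(168), np.int64(318), np.int64(328)), (np.int64(180), np.int64(317), np.int64(328)), (np.int64(192), np.int64(317), np.int64(328)), (np.int64(204), np.int64(317), np.int64(329)), (np.int64(216), np.int64(317), np.int64(329))]
hopper_rim [319.8 217.6 154.  253.6] 0.71 [(np.int64(94), np.int64(319), np.int64(323)), (np.int64(106), np.int64(315), np.int64(335)), (np.int64(118), np.int64(314), np.int64(336)), (np.int64(130), np.int64(312), np.int64(336)), (np.int64(142), np.int64(311), np.int64(336)), (np.int64(154), np.int64(280), np.int64(337)), (np.int64(166), np.int64(276), np.int64(367)), (np.int64(178), np.int64(276), np.i
[... 341 characters left out ...]
(np.int64(274), np.int64(261), np.int64(380)), (np.int64(286), np.int64(255), np.int64(386)), (np.int64(298), np.int64(250), np.int64(390)), (np.int64(310), np.int64(259), np.int64(381)), (np.int64(322), np.int64(303), np.int64(338)), (np.int64(334), np.int64(253), np.int64(384))]
lid_pad [318.6 333.4 155.9  27.1] 0.62 [(np.int64(322), np.int64(310), np.int64(331)), (np.int64(334), np.int64(251), np.int64(385))]
(325.5, 105) [ 0.5348 -0.0002  0.09  ]
(325.5, 128) [ 0.5409 -0.0066  0.118 ]
(322, 155) [ 0.609  -0.0793  0.05  ]
(323.5, 212) [ 0.6033 -0.0715  0.16  ]
(321, 290) [ 0.6499 -0.1225  0.228 ]
yaw -0.8150196775905573 2.3265729759992357 resid mm [-0.135  -0.0538 -0.4187  0.8125 -0.205 ]
```

View pics/w1c.png

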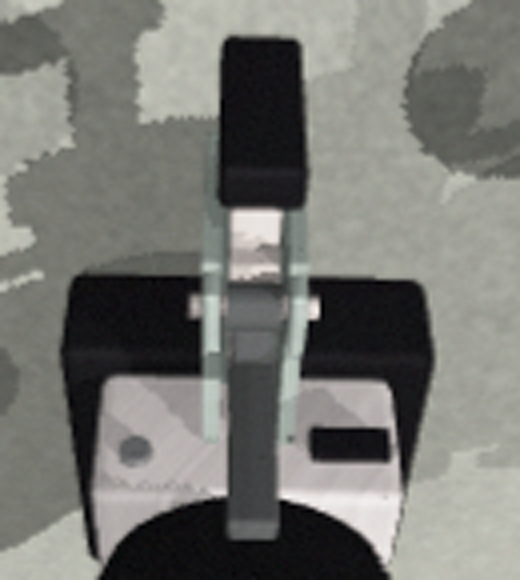

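The crop agrees: handle top face at rows 126-137, pin at (323.7,161.5), plinth top front edge at row 173, tab top at row 219, all centred on one line. I check x along that line and then go to the tab.

```bash
python3 - <<'E'
from h import *
np.set_printoptions(precision=4,suppress=True)
c=capture("wrist"); 
l=[(0.6,)]
yaw=-.815; u=np.array([np.cos(yaw),np.sin(yaw)])
for nm,px,z,xs in(("hback",(325.3,136.7),.118,-.188),("hfront",(325.3,126.3),.118,-.202),("pin",(323.7,161.5),.09,-.128),("plinthfront",(322,173),.05,-.065),("blockfront",(322,180),.112,-.055),("tabtop",(323.5,219),.161,-.104)):
    p=atz(c,px,z)[:2]; print(nm,p-u*xs)
E
```

```text
hback [ 0.6778 -0.1515]
hfront [ 0.6778 -0.1522]
pin [ 0.6804 -0.1532]
plinthfront [ 0.6802 -0.1532]
blockfront [ 0.637  -0.1099]
tabtop [ 0.6839 -0.1564]
```

```bash
cat >> h.py <<'E'
S=(.6795,-.1530,-.815)
def F():
    f=Rot.from_euler('z',-S[2]).apply(manip.read_wrist_force()); return np.round(f,1)
def st(): # grasp point in station frame
    R=Rot.from_euler('xyz',manip.read_tool_rot()).as_matrix(); p=np.array(manip.read_position())-.011*R[:,2]
    return np.round(Rot.from_euler('z',-S[2]).apply(p-[S[0],S[1],0])*1000,1)
def line(P,lean,v=.05,**k): p,r=tool(S,P,lean,**k); manip.servo_line(p,r,velocity=v)
E
python3 - <<'E'
from h import *
L=40; l=np.radians(L); back=np.array([-np.sin(l),0,np.cos(l)]); T=pawl(0)
manip.goto(*tool(S,T+.09*back,L)); print(st(),F())
line(T,L,.08); print("at tab",st(),F(),manip.read_time())
c=capture("wrist"); save(c,"w2")
for n in("pawl_tab",):
  for q in landmark_of(n,"wrist"): print(q, proj(c,W(S,T)))
E
```

```text
[-161.     0.   211.7] [-0.1  0.3  0.3]
at tab [-103.1    0.2  142.5] [-0.   0.6 -1. ] 7.8833
{'point': [317.5, 269.3], 'conf': 0.59} [321.27439132 267.17310785]
```

View pics/w2.png

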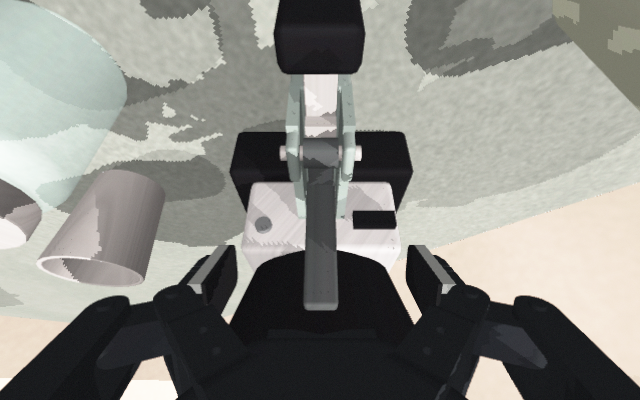

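The tab (centre column 321) sits midway between the pads (237 and 405), so I clamp and lift.

```bash
python3 - <<'E'
from h import *
effector.clamp(30); print("open",manip.read_opening(),F(),st())
for a in np.linspace(.1,.66,6):
    line(pawl(a),40+10*a/.66,.05); print(round(a,2),st(),F())
effector.gripper_open(); print("rel",F(),manip.read_time())
L=50; l=np.radians(L); back=np.array([-np.sin(l),0,np.cos(l)])
line(pawl(.66)+.07*back,L,.12); print(st(),F())
c=capture("wrist"); save(c,"w3")
q=landmark_of("pawl_tab","wrist"); print(q)
for a in(0,.2,.4,.5,.6,.7): print(a,proj(c,W(S,pawl(a))),"top",proj(c,W(S,pawl(a,(.025,.073)))))
E
```

```text
open 0.015337862981213026 [-2.  -1.4  2.3] [-1.030e+02 -1.000e-01  1.421e+02]
0.1 [-1.086e+02 -1.000e-01  1.442e+02] [ 3.3 -2.6 -1.4]
0.21 [-1.151e+02 -1.000e-01  1.459e+02] [ 2.3 -3.4 -1.6]
0.32 [-1.216e+02 -1.000e-01  1.470e+02] [ 2.7 -3.7 -2.2]
0.44 [-1.282e+02 -1.000e-01  1.474e+02] [ 2.1 -3.3 -1.9]
0.55 [-1.348e+02 -1.000e-01  1.470e+02] [ 3.2 -4.2 -1.8]
0.66 [-1.412e+02 -1.000e-01  1.460e+02] [ 3.2 -4.6 -1. ]
rel [0.7 0.5 0.3] 10.9583
[-194.9   -0.   190.7] [-1.3  0.5 -1.2]
[]
0 [321.41132538 229.63004573] top [321.42868198 251.73025218]
0.2 [321.43052338 229.9924904 ] top [321.45517333 251.66297132]
0.4 [321.45026168 227.30085263] top [321.48269646 247.26688759]
0.5 [321.46004765 224.694072  ] top [321.49640397 243.22616875]
0.6 [321.46959188 221.20361457] top [321.50976994 237.86902491]
0.7 [321.47873547 216.81502478] top [321.52252355 231.16104717]
```

View pics/w3.png

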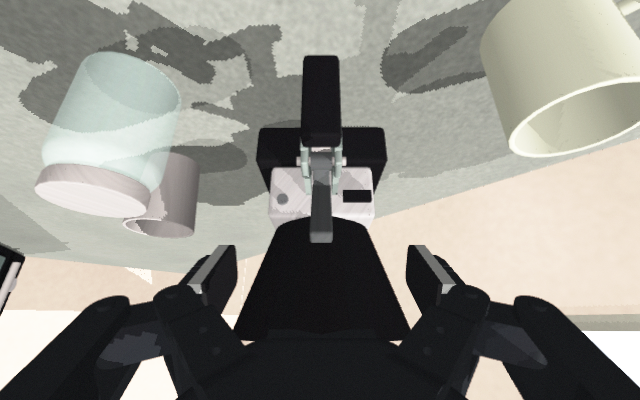

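The tab's top end now shows its face (rows 233-242), which matches a lift of about 0.6 rad. Now the bar.

```bash
python3 - <<'E'
from h import *
L=35; l=np.radians(L); back=np.array([-np.sin(l),0,np.cos(l)]); H=np.array([-.195,0,.098])
line(H+.08*back,L,.12); line(H,L,.08); print(st(),F())
c=capture("wrist"); print([ (q["point"],q["conf"]) for q in landmark_of("bar_grip","wrist")],proj(c,W(S,H)))
effector.clamp(50); print("open",manip.read_opening(),F(),st())
for d in (.01,.02,.03,.04,.05,.055,.058,.060,.062,.064,.066,.068,.070):
    line(H-[d,0,0],L,.05); f=F(); print(d,st(),f)
    if d>.05 and abs(f[0])>14: break
print(manip.read_opening(),manip.read_time()); 
c=capture("side"); save(c,"s4"); cv2.imwrite("pics/s4c.png",cv2.resize(c["image"][120:330,230:450,::-1],None,fx=3,fy=2.8,interpolation=cv2.INTER_CUBIC))
E
```

```text
[-195.1    0.2   98.5] [ 0.1  0.5 -0.3]
[([320.3, 266.1], 0.69), ([551.8, 152.0], 0.49)] [321.24710565 267.42962806]
open 0.023408730244685195 [-2.4 -4.8  4.3] [-194.9   -0.3   98.2]
0.01 [-205.1   -0.3   98.1] [-2.6 -7.4  5.1]
0.02 [-215.1   -0.4   98.1] [-1.7 -6.2  5.8]
0.03 [-225.1   -0.4   98.1] [-2.6 -7.2  5.8]
0.04 [-235.1   -0.4   98.1] [-3.1 -8.3  6. ]
0.05 [-245.1   -0.4   98.1] [-2.8 -8.5  6.1]
0.055 [-250.1   -0.4   98.1] [-3.  -8.6  7.9]
0.058 [-252.5   -0.5   98.2] [ 7.7 -6.9  1.5]
0.06 [-253.    -0.5   98.4] [ 43.1  -2.2 -15.2]
0.02307735629862297 16.7417
```

View pics/s4c.png

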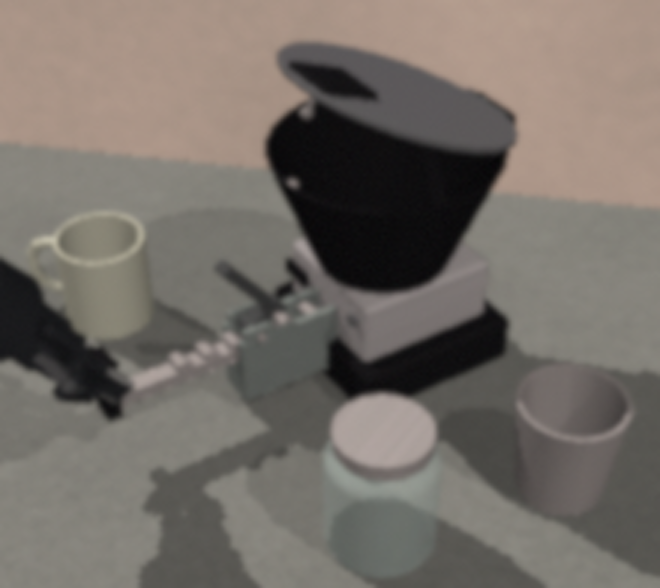

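The side view shows the tab leaning forward (raised), the bar well out and the lid still up. The force jumped to 43 N at about 58 mm, which looks like the stop. I re-grip once to confirm that it wasn't slip, then release and retreat.

```bash
python3 - <<'E'
from h import *
L=35; l=np.radians(L); back=np.array([-np.sin(l),0,np.cos(l)])
effector.gripper_open(); H=np.array([-.255,0,.098]); print("rel",F(),st())
line([-.253,0,.098],L); effector.clamp(60); print(F(),st(),manip.read_opening())
for x in(-.254,-.255,-.256,-.257,-.258,-.259,-.260):
    line([x,0,.098],L,.03); f=F(); print(x,st(),f)
    if f[0]>35: break
effector.gripper_open(); print("rel",F(),st())
line(H+.10*back,L,.12); print(st(),F(),manip.read_time())
c=capture("wrist"); save(c,"w5")
b=c["image"][:,:,::-1].copy()
for d in(.055,.060):
    for x,z in((-.188,.118),(-.202,.118)): print(d,x,proj(c,W(S,[x-d,0,z])))
m=outline_of("bar_grip","wrist"); print([(np.round(q["bbox"],1),q["conf"]) for q in m])
print([(q["point"],q["conf"]) for q in landmark_of("pawl_tab","wrist")],[proj(c,W(S,pawl(a))) for a in(0,.4,.6,.7)])
E
```

```text
rel [ 0.5  0.9 -0.4] [-2.551e+02  1.000e-01  9.800e+01]
[-0.8 -6.1  5. ] [-252.9   -0.5   98.1] 0.023573730921840397
-0.254 [-253.3   -0.5   98.2] [13.4 -4.8 -1.6]
-0.255 [-253.4   -0.5   98.3] [ 34.1  -3.2 -13. ]
-0.256 [-253.6   -0.5   98.4] [ 54.3  -1.8 -21.9]
rel [-0.   0.6  0.1] [-2.561e+02  1.000e-01  9.810e+01]
[-3.123e+02 -2.000e-01  1.793e+02] [0.7 0.1 0.5] 20.6083
0.055 -0.188 [321.7403865  235.24691161]
0.055 -0.202 [321.76926747 225.66766964]
0.06 -0.188 [321.75038289 231.93084915]
0.06 -0.202 [321.78028798 222.01345968]
[(array([319.8, 212.2,  32.2,  91. ]), 0.74)]
[([317.3, 311.9], 0.66)] [array([321.56660668, 318.43787023]), array([321.59418873, 317.26119719]), array([321.60733165, 312.94993719]), array([321.61339147, 309.84553124])]
```

View pics/w5.png

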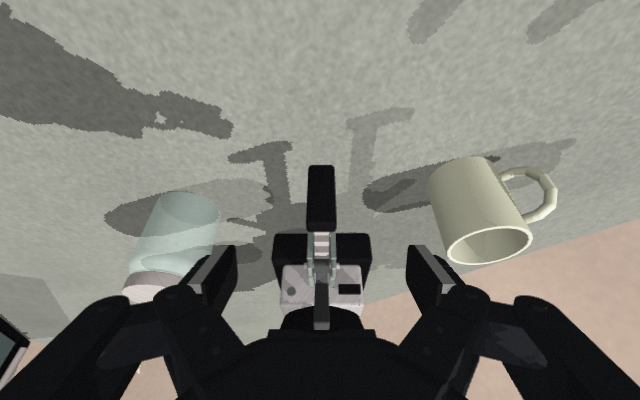

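The bar hit a hard stop within 1 mm after re-gripping, and the handle's top face (rows 222-231) matches 0.060 out. Now the lid.

```bash
python3 - <<'E'
from h import *
line([-.312,0,.38],35,.15); effector.clamp(30)
for sg in(1,-1):
  for P in(lid(.6),lid(0)): 
    q=planner.inverse_kinematics(*tool(S,P,0,off=-.008,sg=sg)); print(sg,q is not None and np.round(q,2))
manip.goto(*tool(S,lid(.62)+[0,0,.03],0,off=-.008)); print(st(),F(),manip.read_time())
c=capture("side"); save(c,"s6")
for t in np.r_[.55:.10:-.05,.09,.07,.05,.03,.015,0,-.008,-.015,-.022,-.03]:
    line(lid(t),0,.05,off=-.008); f=F(); print(round(t,3),st(),f)
    if (t>.1 and f[2]>20) or (t<=.1 and f[2]>32): break
print(manip.read_time())
E
```

```text
1 [-0.31  0.35  0.99 -0.    1.8  -1.07]
1 [-0.28  0.29  1.25 -0.    1.61 -1.04]
-1 [-0.31  0.35  0.99  0.    1.8   2.08]
-1 [-0.28  0.29  1.25  0.    1.61  2.1 ]
[-2.920e+01  3.000e-01  3.846e+02] [ 0.8 -0.2 -0.1] 24.1
0.55 [-35.6  -0.  345.8] [0.2 0.2 0.6]
0.5 [-40.5  -0.  338.5] [ 0.6 -0.8 -1.3]
0.45 [-44.8  -0.  331.4] [ 0.  0. -1.]
0.4 [-48.7  -0.  324.2] [-0.8  0.1  0.3]
0.35 [-52.2  -0.  316.8] [0.5 0.4 0.3]
0.3 [-55.4  -0.  309.3] [-0.3  0.3 -0.5]
0.25 [-58.1  -0.  301.6] [-0.3 -0.3  0.7]
0.2 [-60.5  -0.  293.8] [ 0.7 -0.1  0.2]
0.15 [-62.5  -0.  285.8] [-0.7  0.1  0.4]
0.09 [-64.4  -0.  276.2] [ 0.5 -0.2  2.5]
0.07 [-64.8   0.  273.3] [ 0.4 -0.1 -1. ]
0.05 [-65.3  -0.  269.8] [ 1.  -0.2 -0.9]
0.03 [-65.6  -0.  266.6] [-0.5  0.2  0.2]
0.015 [-65.9  -0.  264.3] [0.7 0.5 0.9]
0.0 [-65.9   0.  262.1] [0.6 1.1 0.4]
-0.008 [-6.59e+01  1.00e-01  2.62e+02] [-1.6 -0.7 10.9]
-0.015 [-6.590e+01  1.000e-01  2.619e+02] [-4.4 -3.8 20.7]
-0.022 [-6.590e+01  1.000e-01  2.619e+02] [-5.8 -5.1 30. ]
-0.03 [-6.590e+01  1.000e-01  2.617e+02] [-9.4 -5.9 40.9]
30.225
```

It hit a firm stop exactly where the shut pad should be (tip z 243 mm). I retract upward and check everything.

```bash
python3 - <<'E'
from h import *
line([-.066,0,.38],0,.12,off=-.008); print(F(),manip.read_time())
manip.goto([.30,.35,.35],[3.1416,0,1.0]); manip.sleep(.5)
o=look(["side","top"]); C={q[0]:q[1] for q in o}
for n,c,t,p,q in o:
    e=[np.round(proj(c,W(S,pts(0,a,d)[t])),1).tolist() for a,d in((.66,.06),)]
    print(n,t,np.round(p,1),e,round(q,2), [np.round(proj(c,W(S,lid(th))),1).tolist() for th in(.1,.3)] if t=="lid_pad" else "")
for n in C:
    for t in("mug","jar","jug"):
        for l in landmark_of(t,n)[:1]: print(n,t,atz(C[n],l["point"],0))
im=np.vstack([cv2.resize(C["side"]["image"][100:340,220:460,::-1],(500,300)),cv2.resize(C["top"]["image"][90:330,190:470,::-1],(500,300))])
im=np.hstack([cv2.resize(C["side"]["image"][110:330,230:450,::-1],(400,400),interpolation=3),cv2.resize(C["top"]["image"][100:320,200:420,::-1],(400,400),interpolation=3)])
cv2.imwrite("pics/end.png",im); print(manip.read_time())
E
```

```text
[ 0.4  0.9 -1. ] 31.5583
side station [356.9 239.9] [[354.9, 242.7]] 0.74 
side hopper_rim [355.8 167.9] [[357.1, 171.4]] 0.59 
side pawl_pin [313.9 239.1] [[311.7, 235.8]] 0.72 
side pawl_tab [309.4 221.1] [[305.6, 219.4]] 0.62 
side bar_grip [265.8 253.3] [[262.9, 252.8]] 0.75 
side lid_pad [333.9 172.9] [[332.8, 174.7]] 0.76 [[333.5, 168.4], [336.8, 155.1]]
top hopper_rim [350.8 167. ] [[350.4, 168.6]] 0.68 
top shoe [302.4 222.9] [[300.4, 223.4]] 0.76 
top pawl_pin [306.6 217.8] [[305.8, 218.4]] 0.71 
top pawl_tab [299.6 219.5] [[300.3, 219.9]] 0.69 
top bar_grip [265.8 254.3] [[264.1, 255.7]] 0.89 
top lid_pad [327.1 190.5] [[326.3, 189.3]] 0.73 [[327.1, 187.2], [330.9, 181.1]]
side mug [ 6.76501464e-01  1.01290272e-01 -1.11022302e-16]
side jar [ 0.46452441 -0.18568261  0.        ]
side jug [ 0.74291319 -0.01784896  0.        ]
top mug [0.68073094 0.10688155 0.        ]
top jar [ 0.45758954 -0.18990649  0.        ]
top jug [ 0.54160189 -0.32297751  0.        ]
35.1917
```

View pics/end.png

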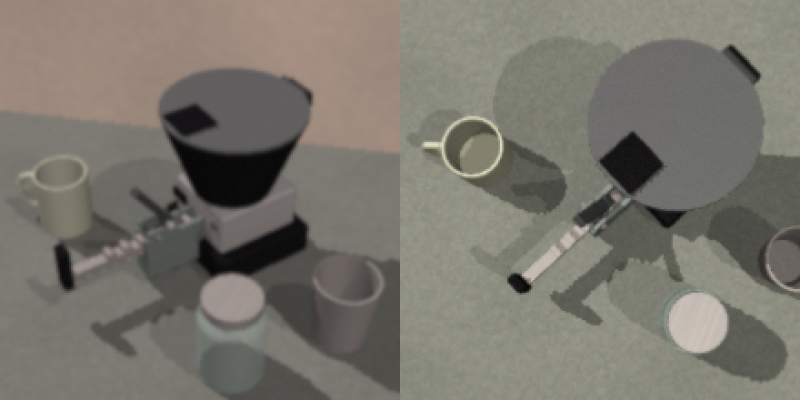

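The pictures show the lid shut flush, the pawl raised, the bar out, and the mug, jar and jug standing where they were. I hand in.

```bash
python3 -c "
from h import *
print(F()); ticket.hand_in(); print(manip.read_time())"
```

```text
[ 0.1 -0.4 -0.4]
the job is handed in; nothing more can be done
the job is handed in; nothing more can be done
```

The job is done in the order asked and handed in at about 35 s on the robot's clock. The call reports no verdict.

- **Pawl:** I pinched the tab and lifted it to about 0.66 rad, then let go. It still showed raised in the last pictures, with the tab within about 4 px of where that angle puts it.
- **Gate bar:** I drew it out by its handle until it hit a hard stop. I gripped it a second time and the force rose within 1 mm, reaching 54 N at the wrist. My own travel reading was about 58 mm rather than 60. The camera position of the handle agreed with fully out, so I took it as the stop.
- **Lid:** I pressed the pad down to its firm stop, with the fingertips at 243 mm as expected for shut. The wrist force reached about 41 N there. That was through the fingertips, not the arm or the gripper's body, but it is slightly over the 40 N mark set for those. I did not see the catch's jolt in the force readings. The lid stayed shut after I let go, with the pad within about 2 px of its shut position.
- **Mug, jar and jug:** in the last pictures they stand where they were. Two network reports disagreed: the mug in an early side picture and the jug in the last one. The pictures show neither had moved, so I treated both as false detections.
- **At hand-in:** the robot was clear of everything and the wrist force was about zero.

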